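Seat a lens barrel in a sprung V-nest and hold it at the gauge mark

ROBOT

A 6-joint arm with a two-finger parallel gripper is mounted at the origin on a cart in front of the work surface, level with it; the furniture and walls round the work are solid. World frame = base frame: x ahead of the robot, y to its left, z up, the work surface at z = 0. Lengths are in m, angles in rad, forces in N, time in s.
With the tool pointing down it reaches from about 0.35 to 0.975 m from the base axis. Payload 7.1 kg.
Tool frame: the origin (TCP) lies midway between the tips of the shut fingers; the grasp point (between the pads) lies 19 mm behind it; z points along the fingers, x is the direction in which the jaws open and shut, and the axes are right-handed (so a half turn about z gives the same grasp; the last joint's range is limited). The gripper opens to 88 mm and grips with 3 to 60 N. Pads are 20 mm wide; open, the fingers measure 115 mm over their backs; the gripper's body (75 mm by 178 mm) begins 61 mm behind the grasp point.
Start: joints at [1.156, 0.423, 1.63, -0, 1.089, -0.019], TCP at [0.241, 0.577, 0.223] pointing down, gripper open.
Joint ranges: [-3, 3], [-0.9, 2.11], [0.09, 2.58], [-1.31, 4.45], [0.11, 2.69], [-2.54, 2.54]. Speed limits (rad/s): [2.39, 2.39, 3.01, 3.14, 3.14, 3.14].

INTERFACE

Orientations are given as a unit quaternion [w, x, y, z].
In Python, from station import move_pose, movel, movej, command_gripper, wait, inverse_kinematics, read_camera, camera_info, MotionError, job_done, get_time, get_joint_pos, get_qvel, get_effort, get_tcp_pos, get_ee_rot, get_ft_force, get_ft_torque, get_grip_width gives the robot as it stands. Calls block until the motion is done:
- move_pose(position, orientation): joint-space move of the TCP to a pose.
- movel(position, frame=None, v=0.15, until_force=None): straight line of the TCP; frame=None keeps the orientation; v is the mean speed in m/s. With until_force (N) it stops when the force on the tool has changed by that much, and returns True; else False.
- movej(angles): joint-space move.
- command_gripper(opening): opening from 0.0 (shut) to 1.0 (fully open); the grip force is fixed at half the most; returns when the fingers have stopped.
- wait(seconds).
- inverse_kinematics(position, orientation): joint angles nearest the present ones, or None.
- read_camera(name): name is "side" or "top" or "wrist"; returns the picture (400x640x3 uint8, red, green, blue); there is no depth.
- camera_info(name): a dict with "intrinsics" (3x3 intrinsics, pixels), "T" (4x4, takes a point from camera to world coordinates); the wrist camera has in their place "tool_from_camera" (4x4, takes a point from camera to tool coordinates, whose origin is the TCP and whose axes are the tool frame's). Camera axes: x right, y up, looking along -z (the intrinsics and any distortion apply to the point x, -y, -z); pixel columns grow to the right and rows downward; lengths in m; the calibration is good to about 2 mm. A picture is of the moment at which its call begins: read the wrist's pose just before it. camera_info takes no time and is no camera call.
A pose or a line that the arm cannot do raises MotionError and nothing moves.
- job_done(): hands the job in, once; it reports no verdict.
Readings, each from a call of its own:
- get_time(): time.
- get_joint_pos(): joint angles.
- get_qvel(): joint speeds.
- get_effort(): joint torques, N m.
- get_tcp_pos(): TCP position.
- get_ee_rot(): TCP orientation.
- get_ft_force(): force on the tool from outside, world axes, zero at the start.
- get_ft_torque(): the same for the moment, N m.
- get_grip_width(): opening from 0.0 (shut) to 1.0 (fully open).
Only numpy, scipy, OpenCV 4.12 (cv2) and the standard library are available. Lean on these libraries where they do the work, as an engineer would, in place of code of your own. Each camera call takes 0.05 s, during which the arm holds its last target. There are 200 camera calls.

TASK

Lift the lens barrel with the blue bands off its storage saddle and lay it lengthwise in the steel V-nest of the measuring fixture, centred so that both V-rests carry it. Then press it gently down into the V until the black pointer stands in the green band of the fixture's scale, without driving the sprung nest to its bottom stop, and finish while still holding it pressed there, firmly on both V-faces. Leave the orange-banded barrel and everything else where they are.

Things in the scene. Friction and masses are not known exactly. Their poses are not given: they have to be found in the camera images.
- blue_barrel_center (a point): centre of the blue-banded lens barrel: dark steel cylinder, 30 mm diameter, 116 mm long over all (last 3 mm at each end 25 mm diameter), about 0.14 kg, two blue bands 15 to 25 mm from its middle. Its x axis runs along the cylinder. It lies level in a storage saddle, its axis 40 mm above the worktop
- blue_barrel: the same blue-banded barrel as a body; origin at its centre, x along the cylinder
- saddle_a: grey storage saddle, 116 x 52 mm, that carries the blue-banded barrel; origin under its middle on the worktop, x along the barrel. Its blocks stand 33 to 51 mm from the middle on both sides; in the 66 mm between them the fingers have free room beside the barrel, down to the base plate 6 mm above the worktop
- orange_barrel_center (a point): centre of the other barrel, of the same form with two orange bands, lying in the other saddle: leave it alone
- nest_seat (a point): where the barrel's centre lies when seated in the V-nest; moves down with the nest, 64 mm above the worktop when that is up. x is the V's length, z up. Two steel 90 degree V-rests, 30 to 50 mm from this point along x on both sides, upper edges 36 mm apart and 3.5 mm below this point. Between them 60 mm are open for fingers beside the barrel, down to 32 mm below this point
- gauge: aluminium base plate of the measuring fixture, 150 x 72 x 8 mm, fixed; origin under its middle on the worktop, below the seat, x along the V. The white scale with green band and red strip stands at its -x end (nearest the robot), lower than the barrel. The four V-faces are nest_c0 and nest_c1 (+y side, -x and +x rest), nest_c2 and nest_c3 (-y side)
- nest (a joint): how far the sprung nest is pressed down, in m: 0 at the top, 0.015 at the bottom stop. It starts to move at about 2.5 N downward force (the barrel's weight alone does not move it), then needs 0.6 N more per mm. The black pointer shows it on the scale: green band from 0.005 to 0.011 (about 5.5 to 9 N in all)
- vial_1_mid (a point): small black-capped vial, 27 mm across, 68 mm high, point half-way up: leave alone
- vial_2_mid (a point): second such vial, point half-way up: leave alone
- beaker_mid (a point): small clear beaker, 55 mm across, 71 mm high, point half-way up: leave alone
Mind the look-alikes: they are no part of the job. Leave any turquoise look-alike of the blue_barrel alone.

How it is judged:
On the way, in this order (a step that is already met when the one before it is completed fails the run):
1. the blue-banded barrel is lifted by the fingers, its centre at least 80 mm above the worktop (height (world z) of blue_barrel_center above 0.08 m and contact force between the fingers and blue_barrel above 0.5 N), for 0.1 s.
2. the blue-banded barrel lies in the V, touching both sides and both rests, lengthwise and centred ((contact force between blue_barrel and nest_c0 above 0.2 N or contact force between blue_barrel and nest_c1 above 0.2 N) and (contact force between blue_barrel and nest_c2 above 0.2 N or contact force between blue_barrel and nest_c3 above 0.2 N) and (contact force between blue_barrel and nest_c0 above 0.1 N or contact force between blue_barrel and nest_c2 above 0.1 N) and (contact force between blue_barrel and nest_c1 above 0.1 N or contact force between blue_barrel and nest_c3 above 0.1 N) and x of blue_barrel_center in the frame of nest_seat between -0.012 and 0.012 m and y of blue_barrel_center in the frame of nest_seat between -0.002 and 0.002 m and z of blue_barrel_center in the frame of nest_seat between -0.002 and 0.002 m and angle between the x axis of blue_barrel_center and the x axis of nest_seat, either way round below 0.04 rad), for 0.1 s.
At the end, for the whole second after the job is handed in: Fingers hold the blue-banded barrel in the V: nest 5 to 11 mm down, over 1 N on a V-face of each side, over 0.5 N on each rest, centre within 12 mm of the seat lengthwise, 2 mm across and in height, axis within 0.04 rad, at rest; orange barrel within 12 mm, vials and beaker within 20 mm (value of joint nest between 0.005 and 0.011 m and (contact force between blue_barrel and nest_c0 above 1 N or contact force between blue_barrel and nest_c1 above 1 N) and (contact force between blue_barrel and nest_c2 above 1 N or contact force between blue_barrel and nest_c3 above 1 N) and (contact force between blue_barrel and nest_c0 above 0.5 N or contact force between blue_barrel and nest_c2 above 0.5 N) and (contact force between blue_barrel and nest_c1 above 0.5 N or contact force between blue_barrel and nest_c3 above 0.5 N) and contact force between the fingers and blue_barrel above 1 N and x of blue_barrel_center in the frame of nest_seat between -0.012 and 0.012 m and y of blue_barrel_center in the frame of nest_seat between -0.002 and 0.002 m and z of blue_barrel_center in the frame of nest_seat between -0.002 and 0.002 m and angle between the x axis of blue_barrel_center and the x axis of nest_seat, either way round below 0.04 rad and linear speed of blue_barrel below 0.02 m/s and distance of orange_barrel_center from where it was at the start of the episode below 0.012 m and distance of each of vial_1_mid, vial_2_mid, beaker_mid from where it was at the start of the episode below 0.02 m); the arm keeps its last pose, push and grip.
It fails at once if the sprung nest is driven to its bottom stop (more than 13.5 mm down) (value of joint nest above 0.0135 m).
It fails at once if the barrel is pushed or dropped hard on the V (over 30 N on one face) (contact force between blue_barrel and nest_c0 above 30 N or contact force between blue_barrel and nest_c1 above 30 N or contact force between blue_barrel and nest_c2 above 30 N or contact force between blue_barrel and nest_c3 above 30 N).
It fails at once if the orange barrel, a vial or the beaker is disturbed (moved over 30 mm) (distance of any of orange_barrel_center, vial_1_mid, vial_2_mid, beaker_mid from where it was at the start of the episode above 0.03 m).
It also fails if it takes over 40 s, if anything falls off the work surface, if the arm or the gripper's body presses on something with over 40 N, if the wrist force passes 120 N, or if a joint passes its speed limit or range.

## Working session

There is one attempt and no reset: what is moved stays moved. The work goes in short steps, each a Python script; the robot and the scene stay as the last script left them, time stands still between calls to the robot, and variables do not carry over. Pictures are saved under pics/ and viewed, about 8 in all and at most 12, crops included, and the job is handed in when it is done.

```bash
mkdir -p pics; python3 - <<'E'
from station import *
import cv2,numpy as np
for n in("top","side"):
    im=read_camera(n);cv2.imwrite(f"pics/{n}0.png",im[:,:,::-1]);i=camera_info(n);print(n,{k:np.round(v,3).tolist() if not isinstance(v,str) else v for k,v in i.items()})
print(camera_info("wrist"),get_time(),get_ee_rot())
E
```

```text
top {'intrinsics': [[450.964, 0.0, 320.318], [0.0, 450.964, 205.959], [0.0, 0.0, 1.0]], 'T': [[-0.016, 0.981, -0.195, 0.392], [-1.0, -0.021, -0.02, -0.028], [-0.023, 0.194, 0.981, 1.281], [0.0, 0.0, 0.0, 1.0]]}
side {'intrinsics': [[433.299, 0.0, 318.354], [0.0, 433.299, 204.815], [0.0, 0.0, 1.0]], 'T': [[0.984, -0.13, 0.123, 0.717], [0.179, 0.755, -0.631, -0.579], [-0.01, 0.643, 0.766, 0.788], [0.0, 0.0, 0.0, 1.0]]}
{'intrinsics': array([[308.96430308,   0.        , 319.44221256],
       [  0.        , 308.96430308, 202.27804122],
       [  0.        ,   0.        ,   1.        ]]), 'tool_from_camera': array([[ 9.99999404e-01, -1.07905908e-03,  1.65800604e-04,
         1.56682393e-04],
       [-9.80289689e-04, -9.54357387e-01, -2.98665392e-01,
        -8.30574940e-02],
       [ 4.80510636e-04,  2.98665052e-01, -9.54357876e-01,
        -1.62082502e-01],
       [ 0.00000000e+00,  0.00000000e+00,  0.00000000e+00,
         1.00000000e+00]])} 0.1 [ 3.78870328e-04  8.32329151e-01  5.54281251e-01 -5.79464435e-04]
```

View pics/top0.png

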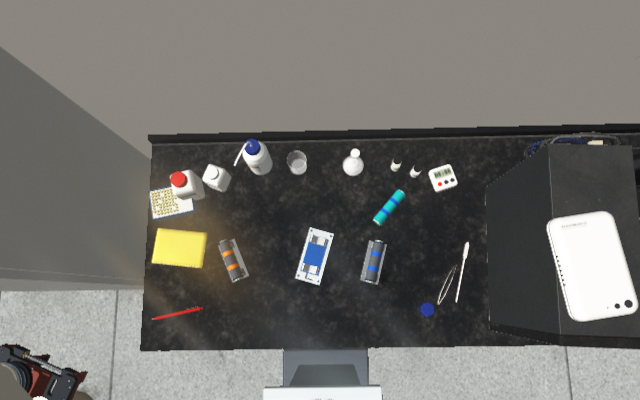

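View pics/side0.png

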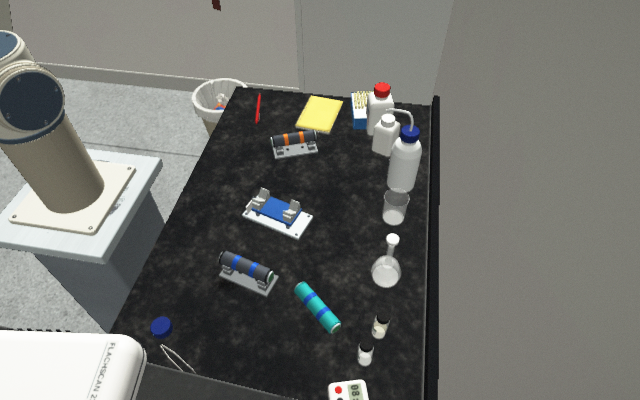

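```bash
cat > h.py <<'E'
from station import *
import cv2,numpy as np
from scipy.spatial.transform import Rotation as Rn
def R_down(a): return np.array([[np.cos(a),np.sin(a),0],[np.sin(a),-np.cos(a),0],[0,0,-1.]])
def quat(a): return Rn.from_matrix(R_down(a)).as_quat()[[3,0,1,2]]
def camT(n):
    i=camera_info(n)
    if n!="wrist": return i["intrinsics"],i["T"]
    w=get_ee_rot();T=np.eye(4);T[:3,:3]=Rn.from_quat(np.r_[w[1:],w[0]]).as_matrix();T[:3,3]=get_tcp_pos()
    return i["intrinsics"],T@i["tool_from_camera"]
def ray(K,T,p,z):
    p=np.atleast_2d(p).astype(float)
    d=np.c_[(p[:,0]-K[0,2])/K[0,0],-(p[:,1]-K[1,2])/K[1,1],-np.ones(len(p))]@T[:3,:3].T
    return T[:3,3]+d*((z-T[2,3])/d[:,2])[:,None]
def proj(K,T,P):
    c=(np.atleast_2d(P)-T[:3,3])@T[:3,:3]
    return np.c_[K[0,2]-K[0,0]*c[:,0]/c[:,2],K[1,2]+K[1,1]*c[:,1]/c[:,2]]
def blobs(m,amin=10):
    n,l,s,c=cv2.connectedComponentsWithStats(m.astype(np.uint8))
    return [(c[i],s[i,4],np.argwhere(l==i)[:,::-1]) for i in range(1,n) if s[i,4]>=amin]
def blue(im,lo=105,hi=130,s=130,v=60): return cv2.inRange(cv2.cvtColor(im,cv2.COLOR_RGB2HSV),(lo,s,v),(hi,255,255))>0
E
python3 - <<'E'
from h import *
im=read_camera("top");K,T=camT("top")
for c,a,_ in blobs(blue(im)): print(c.round(1),a,"z.053",ray(K,T,c,.053).round(3))
print("nest",ray(K,T,[[315,256],[326,230],[304,282]],.008).round(3))
im=read_camera("side");K,T=camT("side")
for c,a,_ in blobs(blue(im)): print(c.round(1),a,"z.05",ray(K,T,c,.05).round(3))
E
```

```text
[252.  146.3] 143 z.053 [[0.813 0.189 0.053]]
[573.4 139.7] 30 z.053 [[ 0.811 -0.721  0.053]]
[533.8 146.3] 28 z.053 [[ 0.794 -0.608  0.053]]
[393.6 200.9] 34 z.053 [[ 0.645 -0.207  0.053]]
[384.9 211.7] 31 z.053 [[ 0.615 -0.182  0.053]]
[314.  254.6] 374 z.053 [[0.501 0.016 0.053]]
[375.8 253.5] 45 z.053 [[ 0.501 -0.152  0.053]]
[372.5 268. ] 45 z.053 [[ 0.462 -0.142  0.053]]
[426.6 308.8] 172 z.053 [[ 0.352 -0.28   0.053]]
nest [[ 0.501  0.015  0.008]
 [ 0.574 -0.018  0.008]
 [ 0.429  0.046  0.008]]
[359.  123.4] 127 z.05 [[0.654 0.323 0.05 ]]
[409.8 133.5] 242 z.05 [[0.787 0.304 0.05 ]]
[275.3 209.5] 505 z.05 [[ 0.507 -0.001  0.05 ]]
[235.  261.5] 75 z.05 [[ 0.46  -0.146  0.05 ]]
[252.2 268.8] 78 z.05 [[ 0.499 -0.156  0.05 ]]
[308.8 297.5] 67 z.05 [[ 0.621 -0.199  0.05 ]]
[321.6 312.3] 76 z.05 [[ 0.65  -0.224  0.05 ]]
[160.2 326.7] 340 z.05 [[ 0.368 -0.303  0.05 ]]
```

```bash
python3 - <<'E'
from h import *
D=np.deg2rad
for n,p,a in(("nest",[.501,.015,.22],66),("bar",[.481,-.147,.20],76)):
    move_pose(p,quat(D(a)));wait(.3)
    K,T=camT("wrist");im=read_camera("wrist");np.savez(f"{n}.npz",K=K,T=T,im=im);cv2.imwrite(f"pics/{n}1.png",im[:,:,::-1])
    print(n,get_tcp_pos(),get_time())
    for c,ar,_ in blobs(blue(im),60): print(c.round(1),ar,"z.055",ray(K,T,c,.055).round(4))
E
```

```text
nest [0.5010197  0.01527608 0.21997687] 2.7667
[316.6 136.5] 85 z.055 [[0.4519 0.0339 0.055 ]]
[320.2 181.2] 2077 z.055 [[0.4971 0.018  0.055 ]]
[629.  167.9] 763 z.055 [[0.6178 0.3265 0.055 ]]
[ 39.8 164.2] 1139 z.055 [[ 0.3587 -0.2483  0.055 ]]
[179.8 207.2] 271 z.055 [[ 0.4609 -0.137   0.055 ]]
[189.9 239.4] 252 z.055 [[ 0.4992 -0.1471  0.055 ]]
bar [ 0.48130827 -0.146134    0.20016729] 3.8167
[160.4  94.9] 1278 z.055 [[ 0.3557 -0.2687  0.055 ]]
[465.8 165.9] 2536 z.055 [[0.4921 0.003  0.055 ]]
[309.2 168.9] 135 z.055 [[ 0.4575 -0.1506  0.055 ]]
[309.2 206.5] 128 z.055 [[ 0.4961 -0.1604  0.055 ]]
[308.4 290.6] 87 z.055 [[ 0.594  -0.1866  0.055 ]]
[294.3 313.7] 76 z.055 [[ 0.6202 -0.2104  0.055 ]]
```

View pics/nest1.png

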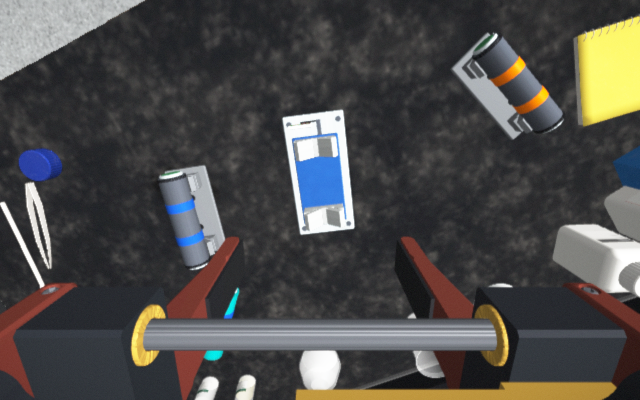

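View pics/bar1.png

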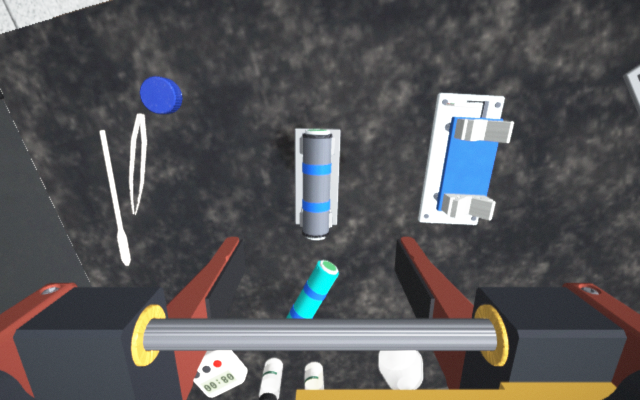

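```bash
python3 - <<'E'
from h import *
d=np.load("bar.npz");K,T,im=d["K"],d["T"],d["im"]
h=cv2.cvtColor(im,cv2.COLOR_RGB2HSV)
m=(cv2.inRange(h,(100,60,15),(130,255,255))>0);M=np.zeros_like(m);M[150:225,295:340]=m[150:225,295:340]
ax=[]
for c,a,p in blobs(M,30):
    x0,x1=np.percentile(p[:,0],[0,100]);y=p[:,1].mean();print("band",x0,x1,p[:,1].min(),p[:,1].max(),a)
    ax.append(((x0+x1)/2,y))
L=ray(K,T,ax,.042);print(L.round(4)); 
t=ray(K,T,ax,.0535).mean(0);print("ctr top",t,"axis ctr",L.mean(0),"deg",np.rad2deg(np.arctan2(*(L[1]-L[0])[[1,0]])),"len",np.linalg.norm(L[1]-L[0]))
d=np.load("nest.npz");K,T,im=d["K"],d["T"],d["im"]
h=cv2.cvtColor(im,cv2.COLOR_RGB2HSV)
m=(h[:,:,2]>175)&(h[:,:,1]<40)
c,a,p=max((b for b in blobs(m,50) if 280<b[0][0]<360 and 100<b[0][1]<240),key=lambda b:b[1])
q=(ray(K,T,p,.008)[:,:2]*1000).astype(np.float32)
r=cv2.minAreaRect(q);print("plate",a,p.min(0),p.max(0),r)
b=cv2.boxPoints(r)/1000;print(proj(K,T,np.c_[b,[.008]*4]).round(1).tolist())
v=cv2.resize(im[95:250,260:380],None,fx=5,fy=5,interpolation=cv2.INTER_CUBIC)[:600]
c2=r[0];s=((proj(K,T,[[c2[0]/1000,c2[1]/1000,.008]])-[260,95])*5)[0]
for k in proj(K,T,np.c_[b,[.008]*4]): cv2.circle(v,tuple(int(x) for x in (k-[260,95])*5),4,(255,0,0),1)
import math
an=np.deg2rad(-24)
cv2.imwrite("pics/nestcrop.png",cv2.resize(im[100:245,260:380],None,fx=4,fy=4,interpolation=cv2.INTER_CUBIC)[:,:,::-1])
E
```

```text
band 302.0 331.0 162 175 353
band 302.0 330.0 199 213 318
[[ 0.4618 -0.1441  0.042 ]
 [ 0.5016 -0.1547  0.042 ]]
ctr top [ 0.47879411 -0.14855141  0.0535    ] axis ctr [ 0.48170022 -0.14939944  0.042     ] deg -14.775076734672517 len 0.041246644536451216
plate 3221 [283 110] [353 234] ((500.6398010253906, 16.328067779541016), (71.3915786743164, 149.72154235839844), 73.20641326904297)
[[281.7, 116.8], [300.0, 234.3], [354.3, 228.0], [342.6, 108.8]]
```

View pics/nestcrop.png

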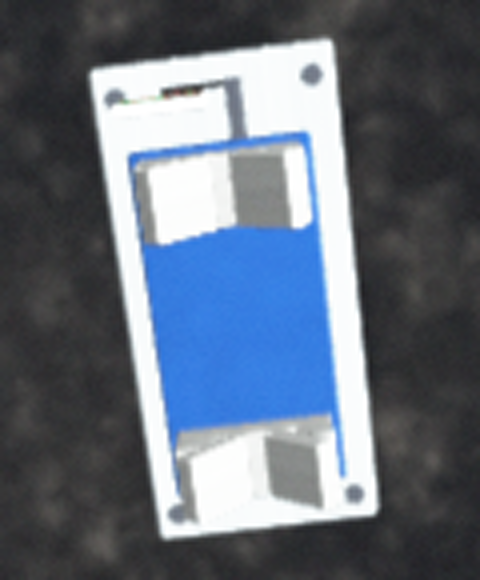

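```bash
python3 - <<'E'
from h import *
a=np.deg2rad(75.2);x,y=.480,-.149
move_pose([x,y,.12],quat(a)); f0=get_ft_force()
print(movel([x,y,.021],v=.1,until_force=6)); print(get_tcp_pos(),get_ft_force()-f0)
command_gripper(0.0);print("grip",get_grip_width()*88,get_ft_force()-f0,get_ft_torque())
movel([x,y,.15],v=.1);wait(.3);print(get_tcp_pos(),get_ft_force()-f0,get_grip_width()*88,get_time())
K,T=camT("wrist");im=read_camera("wrist");np.savez("held.npz",K=K,T=T,im=im);cv2.imwrite("pics/held.png",im[:,:,::-1])
E
```

```text
False
[ 0.48044243 -0.14915141  0.0215152 ] [-0.15436505 -0.28747245 -0.20076547]
grip 29.01044630624863 [-2.08570105 -4.02792429  2.2888554 ] [-0.67110529  0.25841611 -0.01866304]
[ 0.47989035 -0.14896268  0.14970624] [-1.89326015  0.77144819 -1.27536576] 29.681708241277477 8.05
```

View pics/held.png

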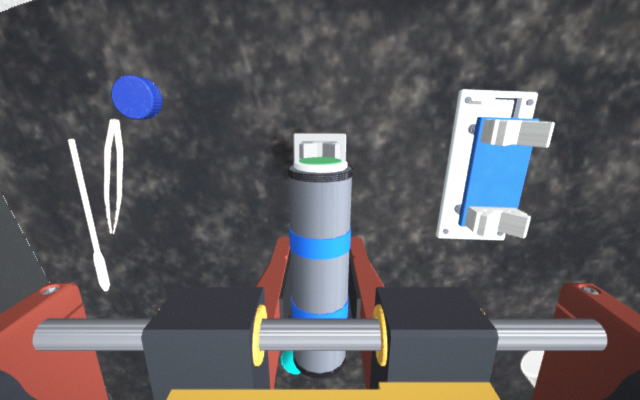

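```bash
python3 - <<'E'
from h import *
d=np.load("held.npz");K,T,im=d["K"],d["T"],d["im"]
i=camera_info("wrist")["tool_from_camera"];Tt=i.copy()  # tool frame
h=cv2.cvtColor(im,cv2.COLOR_RGB2HSV);m=np.zeros(h.shape[:2],bool);s=np.s_[220:268,280:360]
m[s]=cv2.inRange(h,(100,60,15),(130,255,255))[s]>0
c,a,p=max(blobs(m,30),key=lambda b:b[1])
col=p[abs(p[:,0]-320)<6];x0,x1=p[:,0].min(),p[:,0].max();yc=(col[:,1].min()+col[:,1].max())/2
print(a,x0,x1,col[:,1].min(),col[:,1].max())
print("band ctr tool (top surf)",ray(K,Tt,[[(x0+x1)/2,yc]],-.019-.0145).round(4),"axis lateral",ray(K,Tt,[[(x0+x1)/2,yc]],-.021).round(4))
# lateral along rows 185..285 via dark/grey edge: use saturation/brightness edges
g=cv2.GaussianBlur(cv2.cvtColor(im,cv2.COLOR_RGB2GRAY),(3,3),0).astype(int)
for r in (190,205,220,228):
    w=np.abs(np.diff(g[r,275:365]));l=275+w[:35].argmax();rr=275+50+w[50:].argmax()
    print(r,l,rr,ray(K,Tt,[[(l+rr+1)/2,r]],-.021).round(4)[0])
E
```

```text
1079 288 351 238 260
band ctr tool (top surf) [[ 0.0003 -0.0204 -0.0335]] axis lateral [[ 0.0003 -0.0143 -0.021 ]]
190 292 350 [ 0.0012 -0.045  -0.021 ]
205 290 350 [ 0.0007 -0.0375 -0.021 ]
220 290 349 [ 0.0005 -0.0298 -0.021 ]
228 288 349 [ 0.     -0.0256 -0.021 ]
```

```bash
cat >> h.py <<'E'
A=np.deg2rad(73.2)
def local(f): return np.array([f@[np.cos(A-np.pi/2),np.sin(A-np.pi/2),0],f@[np.cos(A),np.sin(A),0],f[2]]).round(2)
E
python3 - <<'E'
from h import *
x,y=.5006,.0163
move_pose([x,y,.15],quat(A));movel([x,y,.056],v=.1);wait(.4)
f0=get_ft_force();t0=get_ft_torque();np.savez("f0.npz",f=f0,t=t0)
hit=movel([x,y,.0425],v=.02,until_force=2.0);wait(.3)
print(hit,get_tcp_pos().round(4),local(get_ft_force()-f0),local(get_ft_torque()-t0),get_time())
K,T=camT("wrist");im=read_camera("wrist");cv2.imwrite("pics/seat.png",im[:,:,::-1])
E
```

```text
True [0.5004 0.0162 0.0443] [ 1.16 -1.16  4.08] [-0.16 -0.18 -0.07] 11.1667
```

View pics/seat.png

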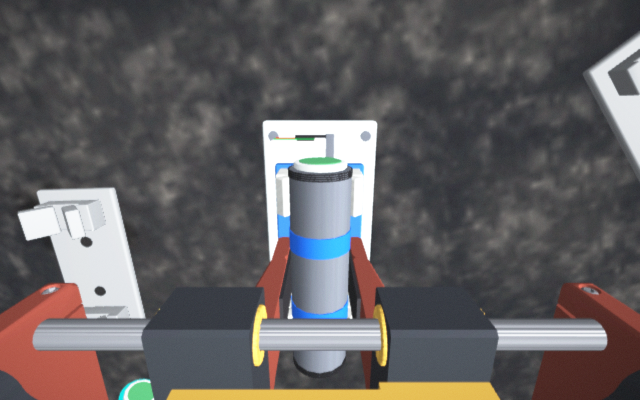

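```bash
python3 - <<'E'
from h import *
d=np.load("f0.npz");x,y=.5006,.0163;z=get_tcp_pos()[2]
print(local(get_ft_force()-d["f"]))
for k in range(8):
    z-=.001;movel([x,y,z],v=.01);wait(.25);f=local(get_ft_force()-d["f"])
    print(get_tcp_pos().round(4),f,local(get_ft_torque()-d["t"]))
    if f[2]>6.7: break
print(get_time())
for n in("wrist","side"):
    im=read_camera(n);cv2.imwrite(f"pics/p_{n}.png",im[:,:,::-1])
w=cv2.imread("pics/p_wrist.png")[110:210,250:390];s=cv2.imread("pics/p_side.png")[170:250,225:325]
w=cv2.resize(w,(700,500)[:2],interpolation=cv2.INTER_CUBIC);cv2.imwrite("pics/pw.png",w)
E
```

```text
[ 1.39 -0.9   2.93]
[0.5003 0.0162 0.0433] [-1.08 -3.    4.24] [-0.5   0.02 -0.02]
[0.5004 0.0162 0.0423] [-1.22 -3.07  3.01] [-0.72  0.07 -0.01]
[0.5004 0.0163 0.0413] [-0.9 -5.7  4.7] [-0.82  0.23 -0.02]
[0.5004 0.0162 0.0403] [-0.65 -4.33  6.31] [-0.79  0.23 -0.03]
[0.5004 0.0162 0.0394] [-1.72 -5.35  5.84] [-0.82  0.25 -0.07]
[0.5004 0.0162 0.0384] [-1.38 -5.44  6.99] [-0.85  0.23 -0.  ]
14.225
```

View pics/pw.png

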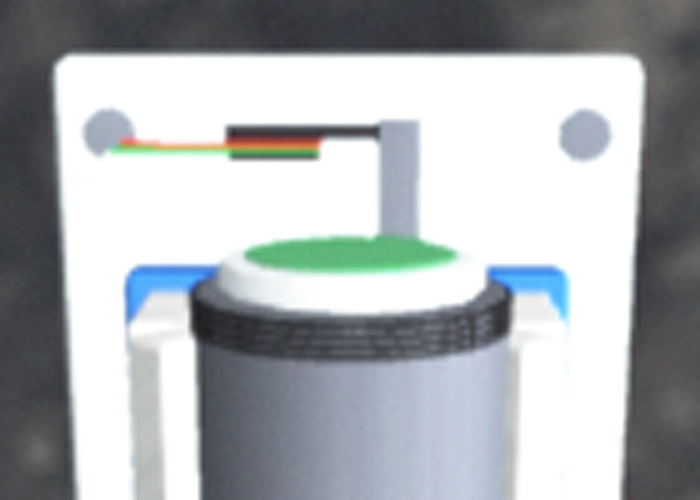

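```bash
cat >> h.py <<'E'
def F(d,n=12):
    v=[]
    for _ in range(n): wait(.03);v.append(local(get_ft_force()-d["f"]))
    return np.mean(v,0).round(2),np.std(v,0).round(2)
E
python3 - <<'E'
from h import *
d=np.load("f0.npz");p=get_tcp_pos();p[:2]=[.5006,.0163];u=np.array([np.cos(A),np.sin(A),0])
p[2]=.0383
f,s=F(d);print(f,s)
for k in range(6):
    if f[1]>-1: break
    p=p-u*.0004;movel(p,v=.01);wait(.15);f,s=F(d);print(k+1,get_tcp_pos().round(4),f,s)
print(get_time(),get_ft_torque()-d["t"])
E
```

```text
[-1.93 -5.08  6.3 ] [0.39 0.34 0.42]
1 [0.5004 0.0161 0.0384] [-1.95 -3.38  6.27] [0.45 0.44 0.34]
2 [0.5004 0.0159 0.0384] [-2.8  -1.49  6.29] [0.5  0.48 0.47]
3 [0.5004 0.0159 0.0385] [-2.9   0.74  6.04] [0.62 0.31 0.35]
17.125 [0.29231529 0.34337649 0.05243788]
```

```bash
python3 - <<'E'
from h import *
d=np.load("f0.npz");p=np.array(get_tcp_pos());u=np.array([np.cos(A),np.sin(A),0]);p[:2]=np.array([.5006,.0163])-u[:2]*.0011
p[2]=.0370;movel(p,v=.01);wait(.4)
f,s=F(d,20);t=np.mean([local(get_ft_torque()-d["t"]) for _ in range(3)],0);print(get_tcp_pos().round(4),f,s,t,"resid My",t[1]+.157*f[0],get_grip_width()*88,get_time())
im=read_camera("wrist");cv2.imwrite("pics/fw.png",im[:,:,::-1])
w=cv2.resize(im[115:160,265:350],None,fx=8,fy=8,interpolation=cv2.INTER_CUBIC)
sd=read_camera("side");v=cv2.resize(sd[165:245,225:330],None,fx=6,fy=6,interpolation=cv2.INTER_CUBIC)[:235]
v=cv2.resize(v,(680,235));cv2.imwrite("pics/fin.png",np.vstack([w,v])[:,:,::-1])
E
```

```text
[0.5004 0.0159 0.0372] [-3.19  0.07  6.8 ] [0.6  0.43 0.46] [0.06 0.4  0.01] resid My -0.10082999999999992 29.338569141920882 18.475
```

View pics/fin.png

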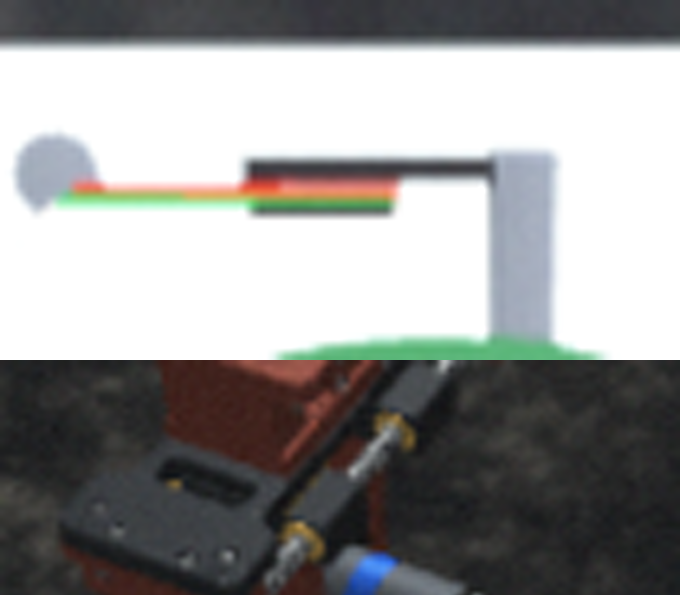

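```bash
python3 - <<'E'
from h import *
d=np.load("f0.npz");print(F(d),get_tcp_pos(),get_time());job_done()
E
```

```text
(array([-2.94,  0.21,  7.14]), array([0.55, 0.42, 0.59])) [0.50037796 0.0158803  0.03722511] 18.975
the job is handed in; nothing more can be done
```

I lifted the blue-banded barrel off its saddle and laid it lengthwise in the V-nest. It was still gripped and pressed down when I handed the job in at about 19 s. `job_done()` reports no verdict, so I can't say whether it was judged a success.

What the last checks showed:
- **Press depth:** the downward force was about 7 N, which by the spring figures puts the nest about 7.5 mm down. The tool travel gives about 7.8 mm. Both are inside the 5–11 mm band.
- **V-faces:** the sideways force was close to zero after I shifted the barrel about 1 mm. Before that one side carried nearly all the load.
- **Rests:** the measured moment suggests both rests carry load, very roughly 4.7 N and 2.2 N.
- **Centring:** when held, the barrel sat about 0.5 mm from the middle of the grip, and I set it at the measured middle of the fixture.

What I could not confirm or did not resolve:
- **Pointer:** I could not read it on the green band. The wrist camera sees the scale edge-on and the gripper blocks the side camera, so the depth rests on force and travel only.
- **Lengthwise force:** about 3 N along the barrel remained. It is either friction or sensor drift.
- **Other objects:** I steered clear of the orange barrel, vials, beaker and turquoise look-alike, but did not measure them again at the end.

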